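# Lock the labelling machine's hatch with its quarter-turn fastener

## Robot

A 7-joint arm with a two-finger parallel gripper is mounted at the origin on the work surface. World frame = base frame: x ahead of the robot, y to its left, z up, the work surface at z = 0. Lengths are in mm, angles in rad, forces in N, time in s.
With the tool pointing down it reaches from about 400 to 875 mm from the base axis. Payload 4.4 kg.
Tool frame: the origin (TCP) lies at the very end of the fingers, on their centre line; the grasp point (between the pads) lies 19 mm behind it; y points along the fingers, z is the direction in which the jaws open and shut, and the axes are right-handed (so a half turn about y gives the same grasp; the last joint's range is limited). The gripper opens to 85 mm and grips with 20 to 120 N. Pads are 22 mm wide; open, the fingers measure 114 mm over their backs; the gripper's body (76 mm by 85 mm) begins 54 mm behind the grasp point. The pads swing forward as they close: fully open they stand 13 mm farther back than shut.
Start: joints at [1.048, 0.628, 0.038, 1.517, -0.027, 0.996, -0.02], TCP at [286.729, -583.356, 231.313] pointing down, gripper open.
Joint ranges: [-3.06, 3.06], [-0.37, 2.12], [-1.25, 1.32], [0.18, 2.47], [-1.1, 4.24], [0.23, 1.98], [-2.94, 2.94]. Speed limits (rad/s): [2.57, 2.57, 3.14, 3.14, 3.14, 3.14, 3.14].

## Interface

Orientations are given as [roll, pitch, yaw] about the fixed x, y, z axes, in that order (R = Rz(yaw) Ry(pitch) Rx(roll)).
In Python, from cell import ctrl, imaging, finish_job gives the robot as it stands.
- The arm moves only by the shell command python3 -m inch 'ROWS'. ROWS is JSON, one flat list of numbers, 7 for each row, row after row: the opening, from 0 (shut) to 1 (fully open), then the shift along the tool's x, y, z in cm, then the turn, a rotation vector about the tool's x, y, z in degrees. A call has 1 to 12 rows; each row is the pose to reach, as a shift and turn from the pose commanded when the call began, along the tool's axes at that moment; what a row does not reach only later rows make up. A row lasts 1/10 s, in which the tool goes at most 50 mm and 8.59 degrees, less where a joint would pass 70% of its speed; a pose out of reach is approached as far as the arm can. A call with a gripper value outside its range is refused whole. The fingers move at their own pace and stop on an object; the grip force is fixed at half the most. Time passes only in rows, so rows that repeat a pose let the fingers close. It gives the time, the measured TCP pose, the force and the opening at its end, in the units of the state.
- ctrl.read_state(): the state, without advancing time (a new reading comes with each control period).
- imaging.get_image(name): name is "side" or "top" or "wrist"; returns a dict with "img" (400x640x3 uint8, red, green, blue), "fx", "fy", "cx", "cy" (pixels), "R" (3x3) and "t" (3): a world point X has camera coordinates R X + t. Camera axes: x right, y down, z forward; pixel columns grow to the right and rows downward; lengths in mm; the calibration is good to about 2 mm. The wrist camera is an equidistant fisheye: a pixel r from the principal point sees the ray r / f radians off the axis. A picture is of the moment at which its call begins. There is no depth.
- finish_job(): hands the job in, once; it reports no verdict.
The state is a dict: "clock": time; "qpos": joint angles; "qd": joint speeds; "tau": joint torques, N m; "eef_pos": TCP position; "tool_rot": TCP orientation; "force": force on the tool from outside, world axes, zero at the start; "torque": the same for the moment, N m; "width": finger opening in mm.
Only numpy, scipy, OpenCV 4.12 (cv2) and the standard library are available. Lean on these libraries where they do the work, as an engineer would, in place of code of your own. Each camera call takes 0.05 s, during which the arm holds its last target.

## Task

The hatch on top of the labelling machine is standing slightly ajar. With a fingertip in the slot of the blue fastener, press the hatch down shut and, while holding it down, turn the fastener a full quarter turn clockwise until it stops and locks the hatch; then take the finger away so that the hatch stays shut by itself. Do not lift or grip anything, and leave the bottle, the jar and the carton beside the machine where they stand.

Things in the scene. Friction and masses are not known exactly. Their poses are not given: they have to be found in the camera images.
- machine: bench labelling machine, fixed, dark green, 300 (x) x 250 (y) x 100 mm high. Origin: on the table under its centre; -x is its front (towards the robot, turned by up to 0.45 rad), z up. 'Front', 'rear' and 'across' (y) below are the machine's. The hatch covers its top from 145 mm in front of the origin to 50 mm behind; behind that lie rollers and a bottle, up to 172 mm above the table
- hatch (a joint): angle of the hatch (rad): 0 shut, grows as its front edge rises, stop at 0.6. White plate 195 (front to rear) x 240 x 8 mm, hinged along its rear edge; shut, its top is 108 mm above the table. A springy gasket and a stiff hinge hold it ajar at 0.08 to 0.20 rad; let go unlocked, it springs back up. 5 to 9 N down on the fastener shut it and hold it shut
- hatch_edge (a point): middle of the hatch's front (free) edge, on its top face, 195 mm from the hinge line; axes are the hatch's: x to the rear, y along the edge, z out of the plate
- hatch_hinge (a point): middle of the hatch's hinge line, 4 mm below the hatch's top face, 50 mm behind the machine's origin and 104 mm above the table; the line runs across the machine (its y)
- cam (a joint): angle of the quarter-turn fastener (rad): 0 unlocked (slot across), grows CLOCKWISE seen from above, stop at 1.57 = locked (slot front to rear). Starts at 0 to 0.25; friction of 0.1 N m keeps it where it is left. Its hidden tongue catches the housing in the second half of the turn, if the hatch is then within about 0.04 rad of shut, and holds the hatch shut; turned with the hatch higher, it jams
- slot_centre (a point): on the fastener's axis, centre of its slot floor: 130 mm in front of the hinge line, 6 mm above the hatch's top (114 mm above the table when shut). Axes turn with the fastener: y along the slot, z out of the hatch. Black disc, diameter 92 mm, with two blue lands 16 mm high above the slot floor; between them the straight slot, 38 mm wide, 92 mm long, open at both ends
- slot_dot (a point): white dot on the slot floor, 39 mm from the fastener's axis, at the -y end of the slot: the tongue's end. It goes from near the red dot on the hatch (unlocked, machine's -y side) to the green dot (locked, at the middle of the front edge)
- bottle: loose white bottle, diameter 42 mm, 115 mm high, standing on the table beside the machine; origin under its centre. To be left alone
- jar: loose amber jar with black cap, diameter 58 mm, 62 mm high, standing on the table beside the machine; origin under its centre. To be left alone
- carton: loose upright cardboard carton 48 x 48 x 100 mm, standing on the table beside the machine; origin under its centre. To be left alone

How it is judged:
By the outcome, as a careful person would: the job done as asked, in the order asked, and still so for the second after the job is handed in, with the robot touching nothing.
It also fails if it takes over 38 s, if anything falls off the work surface, if the arm or the gripper's body presses on something with over 40 N, if the wrist force passes 120 N, or if a joint passes its speed limit or range.

## Working session

There is one attempt and no reset: what is moved stays moved. The work goes in short steps, Python scripts to look and compute and a shell command to move; the robot and the scene stay as the last step left them, time stands still between calls to the robot, and variables do not carry over. Pictures are saved under pics/ and viewed, and the job is handed in when it is done.

```bash
ls; mkdir -p pics
python3 - <<'E'
from cell import ctrl, imaging
import cv2,pickle
s=ctrl.read_state(); print(s)
for n in ["side","top","wrist"]:
    d=imaging.get_image(n); pickle.dump(d,open(f'{n}0.pkl','wb')); cv2.imwrite(f'pics/{n}0.png',d['img'][:,:,::-1])
    print(n,{k:v for k,v in d.items() if k!='img'})
E
```

```text
pics
{'clock': 0.0, 'qpos': array([ 1.04818656,  0.62928887,  0.03843581,  1.51838721, -0.02700366,
        0.99629083, -0.02003211]), 'qd': array([-0.00058827, -0.00129523, -0.00042238,  0.0007061 ,  0.00028282,
       -0.00031679, -0.00026605]), 'tau': array([-1.47359260e-04, -5.63386667e+01,  1.22607742e+00, -1.93440467e+01,
        1.09162283e-02,  1.05881039e-02, -1.15003218e-05]), 'eef_pos': array([ 286.46000347, -582.7737821 ,  230.419932  ]), 'tool_rot': array([-1.57265282e+00, -1.52846934e-05, -2.68481244e+00]), 'force': array([ 0.18307687, -0.00228981,  0.3888878 ]), 'torque': array([-0.04537288,  0.00259699,  0.02186491]), 'width': 85.46685993531919}
side {'fx': 397.77653886662193, 'fy': 397.77653886662193, 'cx': 322.95032807771463, 'cy': 193.77527957276584, 'R': array([[-0.9503433 , -0.31051978,  0.02061748],
       [-0.20177769,  0.5643906 , -0.80046799],
       [ 0.23692484, -0.76487954, -0.59902079]]), 't': array([522.70455588, 189.39486305, 936.5523533 ])}
top {'fx': 457.82631045653636, 'fy': 457.82631045653636, 'cx': 323.36438249279985, 'cy': 191.00169197291717, 'R': array([[-0.01792821, -0.99935546,  0.03110065],
       [-0.9874368 ,  0.01281307, -0.15749408],
       [ 0.15699408, -0.03353352, -0.98703007]]), 't': array([  13.13906552,  558.02274004, 1146.2444002 ])}
wrist {'fx': 309.70691628693146, 'fy': 309.70691628693146, 'cx': 317.06184456901747, 'cy': 194.25034632379186, 'R': array([[ 4.41373537e-01, -8.97323275e-01, -5.83548341e-04],
       [-8.53754723e-01, -4.20143128e-01,  3.07542883e-01],
       [-2.76210561e-01, -1.35243083e-01, -9.51534043e-01]]), 't': array([-648.60232512,  -40.6347949 ,  379.46403066])}
```

View pics/top0.png

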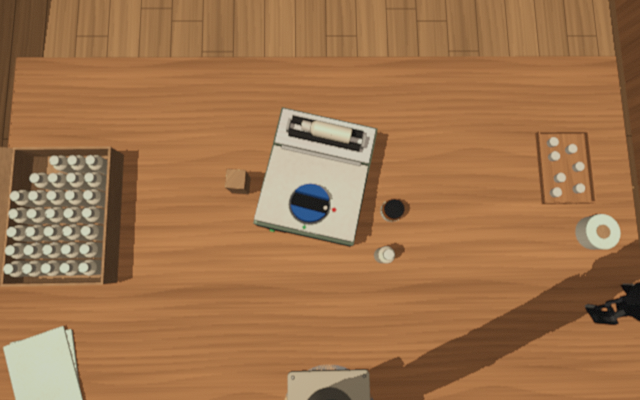

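View pics/side0.png

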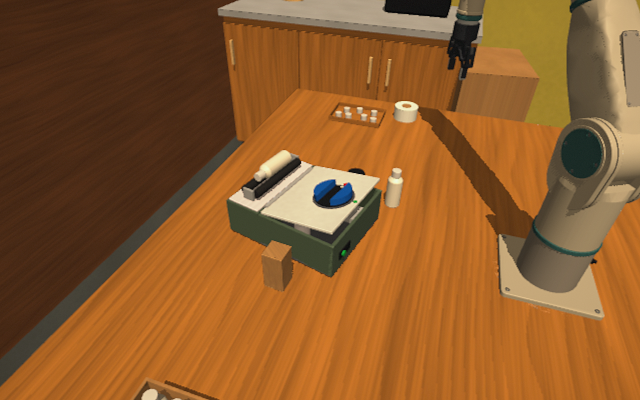

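Run:
```python
import cv2
a=cv2.imread('pics/top0.png')[90:240,220:420]; cv2.imwrite('pics/top0c.png',cv2.resize(a,None,fx=4,fy=4,interpolation=cv2.INTER_CUBIC))
a=cv2.imread('pics/side0.png')[120:270,220:420]; cv2.imwrite('pics/side0c.png',cv2.resize(a,None,fx=4,fy=4,interpolation=cv2.INTER_CUBIC))
```

```text
(no output)
```

View pics/top0c.png

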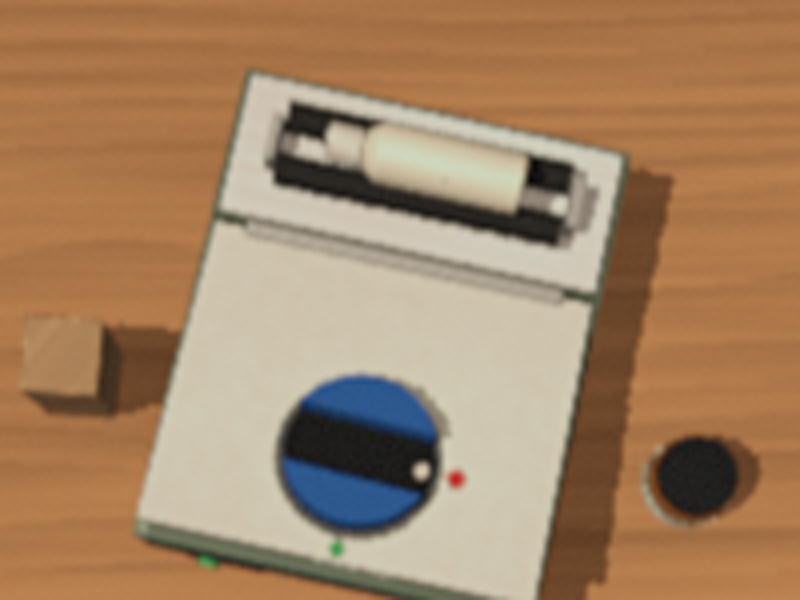

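View pics/side0c.png

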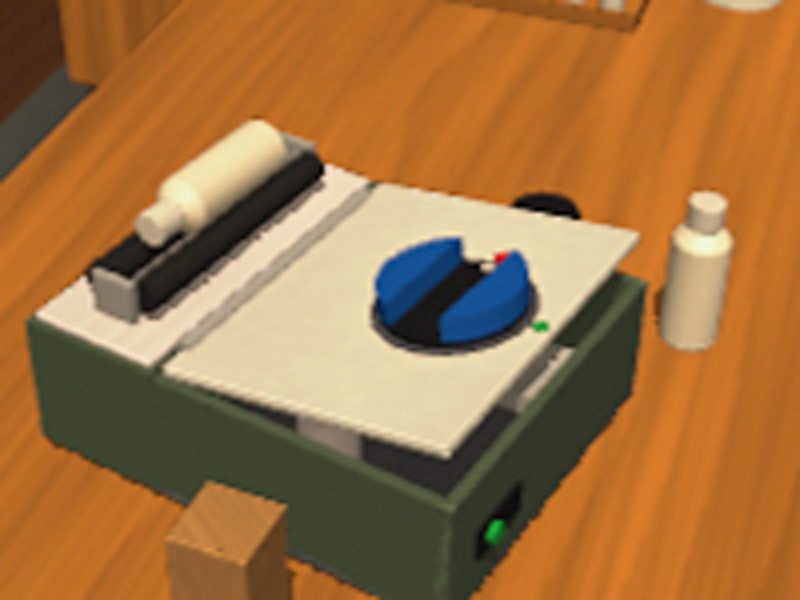

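```bash
cat > fit.py <<'E'
import numpy as np,pickle
from scipy.optimize import least_squares
def P(d,X):
    c=d['R']@X+d['t']; return np.array([d['fx']*c[0]/c[2]+d['cx'],d['fy']*c[1]/c[2]+d['cy']])
def m2w(p,X):
    c,s=np.cos(p[2]),np.sin(p[2]); return np.array([p[0]+c*X[0]-s*X[1],p[1]+s*X[0]+c*X[1],X[2]])
def h2m(th,u,y,w): # u mm in front of hinge, w above hinge plane(normal)
    return np.array([50-u*np.cos(th)+w*np.sin(th)*1, y, 104+u*np.sin(th)+w*np.cos(th)])
def pts(p):
    th,ca=p[3],p[4]
    H=lambda u,y,w:m2w(p,h2m(th,u,y,w)); M=lambda *X:m2w(p,np.array(X,float))
    return dict(mrl=M(150,125,100),mrr=M(150,-125,100),mfl=M(-150,125,100),mfr=M(-150,-125,100),
     hfl=H(195,120,4),hfr=H(195,-120,4),dot=H(130+39*np.sin(ca),-39*np.cos(ca),10),
     red=H(130,-58,4),green=H(188,0,4),slot=H(130,0,10))
E
cat > f0.py <<'E'
from fit import *
T=pickle.load(open('top0.pkl','rb'));S=pickle.load(open('side0.pkl','rb'))
obs=[(T,'mrl',282,107.5),(T,'mrr',377,128.5),(T,'hfl',255.5,221),(T,'hfr',355,240),(T,'dot',325.5,207.5),
(S,'hfl',333,234),(S,'hfr',379.5,179),(S,'mfl',332,247),(S,'mfr',381,190.5),(S,'mrl',228,199.5),(S,'dot',342,186.5)]
f=lambda p:np.concatenate([P(d,pts(p)[k])-[a,b] for d,k,a,b in obs])
r=least_squares(f,[600,0,-0.2,.1,.1],loss='soft_l1',x_scale=[100,100,.1,.1,.1])
print(r.x);print(np.round(r.fun.reshape(-1,2),1))
q=pts(r.x);print({k:v.round(1) for k,v in q.items()})
p0=r.x.copy();p0[3]=0;print('shut slot',pts(p0)['slot'])
print(P(T,q['red']),P(T,q['green']))
E
python3 f0.py
```

```text
[ 5.89841187e+02  2.08393411e+01 -2.25933603e-01  1.18970676e-01
  3.37580351e-02]
[[-0.5  0.6]
 [ 0.7  0.1]
 [-0.  -1.2]
 [-0.6  0.9]
 [ 1.   0.2]
 [-1.  -0.5]
 [-0.1  0.1]
 [ 1.1 -0.3]
 [ 0.3 -1.6]
 [-1.1  1.1]
 [-0.2  0.9]]
{'mrl': array([764. , 109.1, 100. ]), 'mrr': array([ 708. , -134.6,  100. ]), 'mfl': array([471.7, 176.3, 100. ]), 'mfr': array([415.7, -67.4, 100. ]), 'hfl': array([477.2, 169.9, 131.1]), 'hfr': array([423.5, -64. , 131.1]), 'dot': array([503.9,   0.6, 129.5]), 'red': array([500.2, -18.1, 123.4]), 'green': array([457.1,  51.3, 130.3]), 'slot': array([513.9,  38.3, 129.4])}
shut slot [511.87435581  38.76064797 114.        ]
[334.18144545 209.42164133] [305.55098858 227.53637129]
```

```bash
cat > plan.py <<'E'
import sys
from cell import ctrl
import numpy as np
from scipy.spatial.transform import Rotation as Ro
s=ctrl.read_state(); R=Ro.from_euler('xyz',s['tool_rot']).as_matrix()
tx,ty,tz,ang=map(float,sys.argv[1:5]) # target pos, tool z azimuth deg
z=np.array([np.cos(np.radians(ang)),np.sin(np.radians(ang)),0]); y=np.array([0,0,-1.]); x=np.cross(y,z)
Rt=np.c_[x,y,z]
print('clock',s['clock'],'pos',s['eef_pos'].round(1),'zaz',np.degrees(np.arctan2(R[1,2],R[0,2])).round(2),'F',s['force'].round(1),'T',s['torque'].round(2),'w',s['width'].round(1),'q7',s['qpos'][6].round(2))
print('shift cm',(R.T@(np.array([tx,ty,tz])-s['eef_pos'])/10).round(2),'rot deg',np.degrees(Ro.from_matrix(R.T@Rt).as_rotvec()).round(2))
E
python3 plan.py 512.5 38.5 200 75.1
```

```text
Traceback (most recent call last):
  File "plan.py", line 9, in <module>
    print('clock',s['clock'],'pos',s['eef_pos'].round(1),'zaz',np.degrees(np.arctan2(R[1,2],R[0,2])).round(2),'F',s['force'].round(1),'T',s['torque'].round(2),'w',s['width'].round(1),'q7',s['qpos'][6].round(2))
                                                                                                                                                                   ^^^^^^^^^^^^^^^^
AttributeError: 'float' object has no attribute 'round'
```

```bash
sed -i "s/s\['width'\].round(1)/round(s['width'],1)/" plan.py; python3 plan.py 512.5 38.5 200 75.1
```

```text
clock 0.15 pos [ 286.5 -582.9  230.6] zaz -63.82 F [ 0.3 -0.6 -0.7] T [0.02 0.   0.  ] w 85.4 q7 -0.02
shift cm [-47.69   3.13 -45.79] rot deg [ 4.0000e-02 -1.3892e+02 -1.0000e-01]
```

```bash
python3 -m inch '[0.47,-47.7,3,-45.8,0,-138.9,0, 0.47,-47.7,3,-45.8,0,-138.9,0, 0.47,-47.7,3,-45.8,0,-138.9,0, 0.47,-47.7,3,-45.8,0,-138.9,0, 0.47,-47.7,3,-45.8,0,-138.9,0, 0.47,-47.7,3,-45.8,0,-138.9,0, 0.47,-47.7,3,-45.8,0,-138.9,0, 0.47,-47.7,3,-45.8,0,-138.9,0, 0.47,-47.7,3,-45.8,0,-138.9,0, 0.47,-47.7,3,-45.8,0,-138.9,0, 0.47,-47.7,3,-45.8,0,-138.9,0, 0.47,-47.7,3,-45.8,0,-138.9,0]'; python3 plan.py 512.5 38.5 200 75.1
```

```text
clock: 1.35
eef_pos: [492.0, -18.4, 204.1]
tool_rot: [-1.571, -0.0, -0.879]
force: [-0.3, -0.4, 0.3]
width: 40.2
clock 1.35 pos [492.  -18.4 204.1] zaz 39.63 F [-0.3 -0.4  0.3] T [-0.02 -0.09 -0.02] w 40.2 q7 0.34
shift cm [-3.07  0.41  5.2 ] rot deg [ 1.000e-02 -3.547e+01  2.000e-02]
```

```bash
python3 -m inch '[0.47,-3.1,0.4,5.2,0,-35.5,0, 0.47,-3.1,0.4,5.2,0,-35.5,0, 0.47,-3.1,0.4,5.2,0,-35.5,0, 0.47,-3.1,0.4,5.2,0,-35.5,0, 0.47,-3.1,0.4,5.2,0,-35.5,0, 0.47,-3.1,0.4,5.2,0,-35.5,0, 0.47,-3.1,0.4,5.2,0,-35.5,0]'; python3 plan.py 512.5 38.5 160 75.1
python3 - <<'E'
from cell import ctrl, imaging
import cv2,pickle
for n in ["side","top","wrist"]:
    d=imaging.get_image(n); pickle.dump(d,open(f'{n}1.pkl','wb')); cv2.imwrite(f'pics/{n}1.png',d['img'][:,:,::-1])
a=cv2.imread('pics/side1.png')[100:250,220:420]; cv2.imwrite('pics/side1c.png',cv2.resize(a,None,fx=4,fy=4,interpolation=cv2.INTER_CUBIC))
a=cv2.imread('pics/top1.png')[90:240,220:420]; cv2.imwrite('pics/top1c.png',cv2.resize(a,None,fx=4,fy=4,interpolation=cv2.INTER_CUBIC))
E
```

```text
clock: 2.05
eef_pos: [512.2, 36.5, 200.1]
tool_rot: [-1.571, -0.0, -0.268]
force: [-0.3, 0.2, -0.7]
width: 40.0
clock 2.05 pos [512.2  36.5 200.1] zaz 74.63 F [-0.3  0.2 -0.7] T [-0.01  0.03  0.03] w 40.0 q7 0.73
shift cm [-0.03  4.01  0.2 ] rot deg [ 0.01 -0.47  0.  ]
```

View pics/wrist1.png

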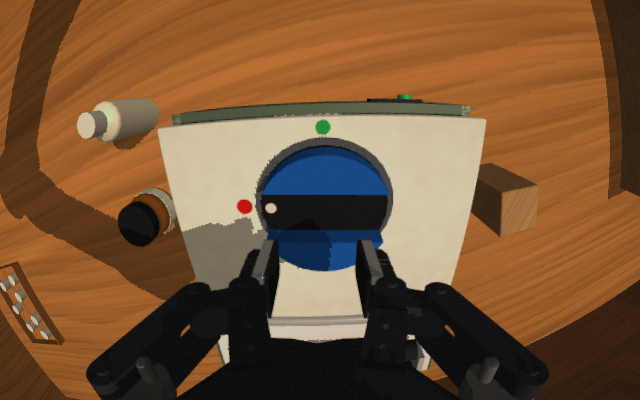

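View pics/side1c.png

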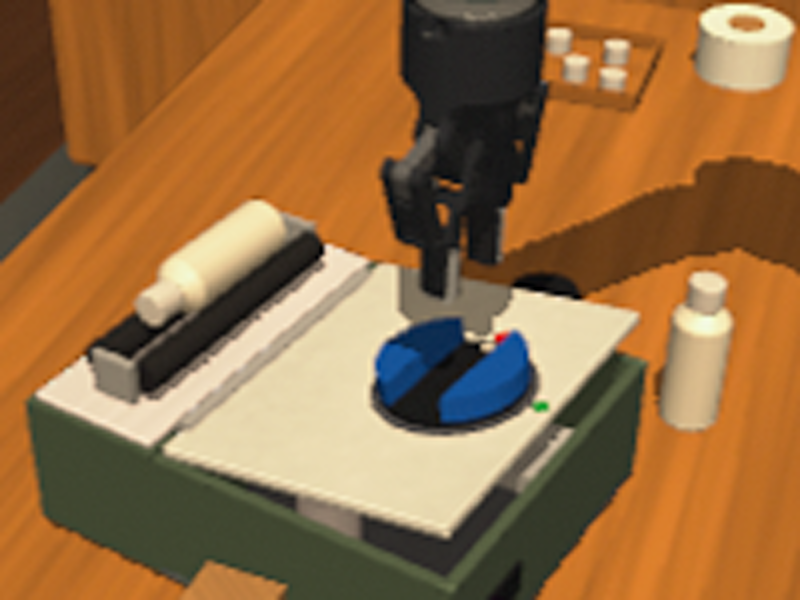

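View pics/top1c.png

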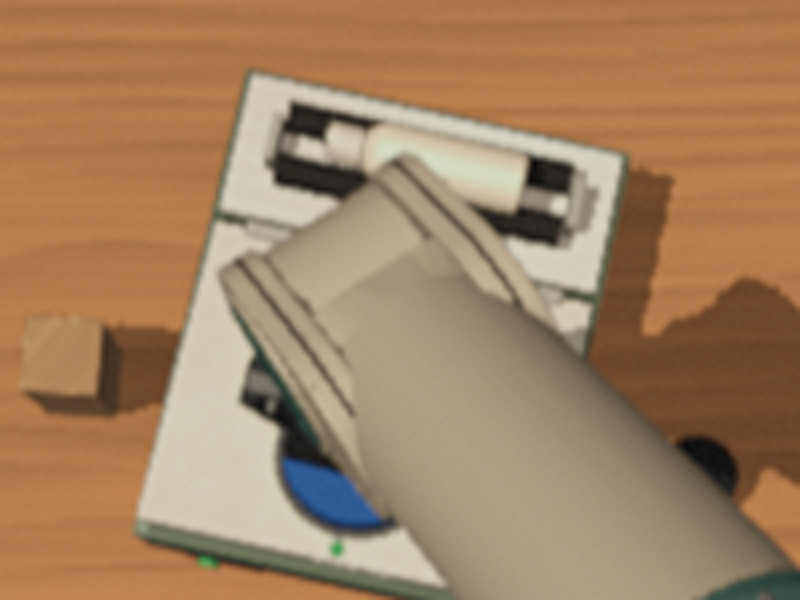

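```bash
cat > f1.py <<'E'
from fit import *
T=pickle.load(open('top0.pkl','rb'));S=pickle.load(open('side0.pkl','rb'));W=pickle.load(open('wrist1.pkl','rb'))
def PW(d,X):
    c=d['R']@X+d['t']; a=np.arctan2(np.hypot(c[0],c[1]),c[2]); n=np.hypot(c[0],c[1]); return np.array([d['cx']+d['fx']*a*c[0]/n,d['cy']+d['fy']*a*c[1]/n])
p=[589.84,20.84,-.226,.119,.034]
q=pts(p)
for k in ['dot','red','green','slot','hfl','hfr']: print(k,PW(W,q[k]).round(1))
obs=[(T,'mrl',282,107.5),(T,'mrr',377,128.5),(T,'hfl',255.5,221),(T,'hfr',355,240),(T,'dot',325.5,207.5),
(S,'hfl',333,234),(S,'hfr',379.5,179),(S,'mfl',332,247),(S,'mfr',381,190.5),(S,'mrl',228,199.5),(S,'dot',342,186.5),
(W,'dot',271,208),(W,'hfl',486,119),(W,'hfr',158,128)]
f=lambda p:np.concatenate([(PW if d is W else P)(d,pts(p)[k])-[a,b] for d,k,a,b in obs])
r=least_squares(f,p,loss='soft_l1',x_scale=[100,100,.1,.1,.1])
print(r.x);print(np.round(r.fun.reshape(-1,2),1)); print(pts(r.x)['slot']); r.x[3]=0; print(pts(r.x)['slot'])
E
python3 f1.py
```

```text
dot [267.2 209.8]
red [244.5 208.5]
green [316.4 130.3]
slot [319.7 209.5]
hfl [477.4 120.5]
hfr [156.3 133.5]
[ 5.87360154e+02  2.39806954e+01 -2.36500099e-01  1.38820655e-01
  9.11994207e-03]
[[-1.   1.2]
 [ 0.   1.7]
 [-2.  -1.2]
 [-2.4  2.1]
 [-0.5  0.6]
 [-1.4 -0.5]
 [ 0.7  0.1]
 [ 0.9  1.2]
 [ 1.2 -0.2]
 [-0.8  1.5]
 [-0.1  1. ]
 [-0.1  0.2]
 [-1.6  0.5]
 [-0.2  0.6]]
[512.14807473  42.10758598 131.89257626]
[509.58703701  42.72482261 114.        ]
```

```bash
python3 plan.py 511 41 145 75.5; python3 plan.py 511 41 130 75.5
```

```text
clock 2.2 pos [512.3  36.7 200.2] zaz 74.72 F [0.  0.5 0.1] T [-0.06  0.01 -0.04] w 40.2 q7 0.73
shift cm [-0.24  5.52  0.38] rot deg [ 0.01 -0.78  0.02]
clock 2.2 pos [512.3  36.7 200.2] zaz 74.72 F [0.  0.5 0.1] T [-0.06  0.01 -0.04] w 40.2 q7 0.73
shift cm [-0.24  7.02  0.38] rot deg [ 0.01 -0.78  0.02]
```

```bash
python3 -m inch '[0.47,-0.2,2,0.3,0,-0.8,0, 0.47,-0.2,4.5,0.3,0,-0.8,0, 0.47,-0.2,5.5,0.3,0,-0.8,0, 0.47,-0.2,5.5,0.3,0,-0.8,0, 0.47,-0.2,5.5,0.3,0,-0.8,0]'; python3 plan.py 511 41 130 75.5
python3 - <<'E'
from cell import ctrl, imaging
import cv2,pickle
for n in ["side","wrist"]:
    d=imaging.get_image(n); cv2.imwrite(f'pics/{n}2.png',d['img'][:,:,::-1])
a=cv2.imread('pics/side2.png')[120:220,270:400]; cv2.imwrite('pics/side2c.png',cv2.resize(a,None,fx=6,fy=6,interpolation=cv2.INTER_CUBIC))
E
```

```text
clock: 2.7
eef_pos: [511.5, 40.5, 145.6]
tool_rot: [-1.57, -0.001, -0.251]
force: [0.3, 0.4, 0.6]
width: 40.4
clock 2.7 pos [511.5  40.5 145.6] zaz 75.6 F [0.3 0.4 0.6] T [-0.02  0.05  0.03] w 40.4 q7 0.67
shift cm [-0.07  1.56  0.03] rot deg [-0.02  0.1   0.03]
```

View pics/wrist2.png

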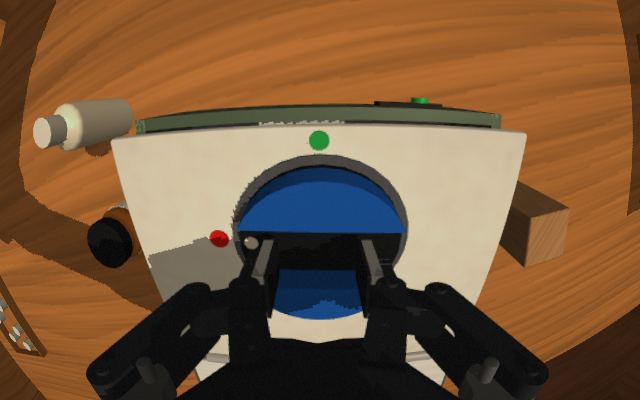

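View pics/side2c.png

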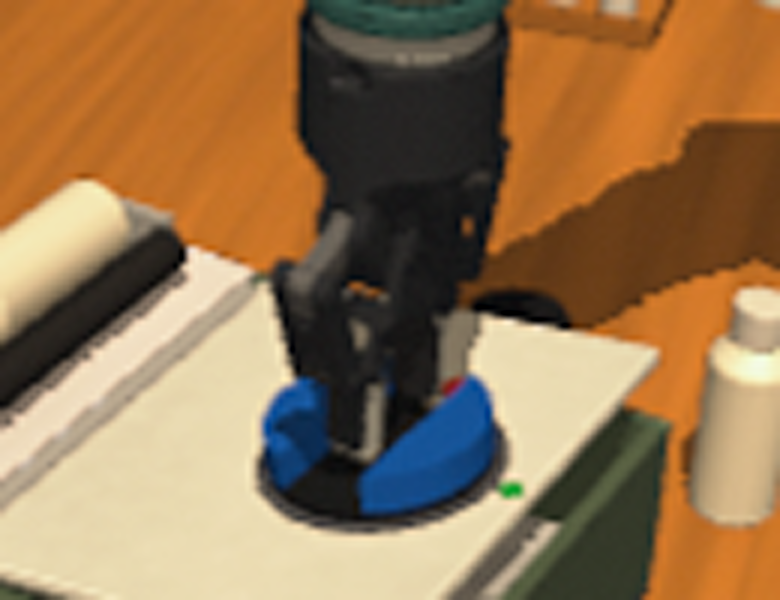

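```bash
python3 -m inch '[0.47,0,0.8,0,0,0,0, 0.47,0,1.5,0,0,0,0, 0.47,0,2.0,0,0,0,0, 0.47,0,2.0,0,0,0,0]'; python3 plan.py 511 41 107 75.5;  python3 -m inch '[0.47,0.05,0.5,0,0,0,0, 0.47,0.05,1.0,0,0,0,0,0.47,0.05,1.0,0,0,0,0]'; python3 plan.py 511 41 107 75.5
```

```text
clock: 3.2
eef_pos: [510.6, 40.4, 124.4]
tool_rot: [-1.571, 0.001, -0.251]
force: [0.2, 1.1, -0.5]
width: 39.9
clock 3.2 pos [510.6  40.4 124.4] zaz 75.63 F [ 0.2  1.1 -0.5] T [-0.   -0.04  0.01] w 39.9 q7 0.64
shift cm [0.02 1.74 0.07] rot deg [ 0.02  0.13 -0.06]
clock: 3.5
eef_pos: [510.9, 40.3, 114.6]
tool_rot: [-1.571, 0.001, -0.251]
force: [-2.5, 1.3, 3.4]
width: 40.0
clock 3.5 pos [510.9  40.3 114.6] zaz 75.63 F [-2.5  1.3  3.4] T [ 0.19  0.42 -0.02] w 40.0 q7 0.63
shift cm [-0.01  0.76  0.07] rot deg [ 0.02  0.13 -0.08]
```

```bash
python3 -m inch '[0.47,0,0.3,0,0,0,0, 0.47,0,0.6,0,0,0,0,0.47,0,0.6,0,0,0,0]'; python3 plan.py 511 41 107 75.5;  python3 -m inch '[0.47,0,0.2,0,0,0,0, 0.47,0,0.2,0,0,0,0]'; python3 plan.py 511 41 107 75.5
```

```text
clock: 3.8
eef_pos: [511.0, 40.3, 112.1]
tool_rot: [-1.573, -0.001, -0.251]
force: [-11.5, -0.7, 34.4]
width: 40.4
clock 3.8 pos [511.   40.3 112.1] zaz 75.62 F [-11.5  -0.7  34.4] T [-0.01  2.43 -0.01] w 40.4 q7 0.62
shift cm [-0.02  0.51  0.06] rot deg [0.13 0.12 0.06]
clock: 4.0
eef_pos: [511.1, 40.4, 111.8]
tool_rot: [-1.574, -0.002, -0.251]
force: [-15.9, -1.9, 53.3]
width: 40.5
clock 4.0 pos [511.1  40.4 111.8] zaz 75.62 F [-15.9  -1.9  53.3] T [-0.21  3.39 -0.06] w 40.5 q7 0.61
shift cm [-0.03  0.48  0.06] rot deg [0.17 0.12 0.14]
```

```bash
python3 -m inch '[0.47,0,-0.2,0,0,0,0, 0.47,0,-0.35,0,0,0,0]'; python3 plan.py 511 41 107 75.5
python3 - <<'E'
from cell import ctrl, imaging
import cv2,pickle
for n in ["side","wrist"]:
    d=imaging.get_image(n); cv2.imwrite(f'pics/{n}3.png',d['img'][:,:,::-1])
a=cv2.imread('pics/side3.png')[120:270,220:420]; cv2.imwrite('pics/side3c.png',cv2.resize(a,None,fx=4,fy=4,interpolation=cv2.INTER_CUBIC))
E
```

```text
clock: 4.2
eef_pos: [510.9, 40.3, 112.5]
tool_rot: [-1.572, -0.001, -0.251]
force: [-4.7, 1.3, 8.2]
width: 40.2
clock 4.2 pos [510.9  40.3 112.5] zaz 75.63 F [-4.7  1.3  8.2] T [0.28 1.13 0.05] w 40.2 q7 0.62
shift cm [-0.01  0.55  0.07] rot deg [0.06 0.13 0.04]
```

View pics/wrist3.png

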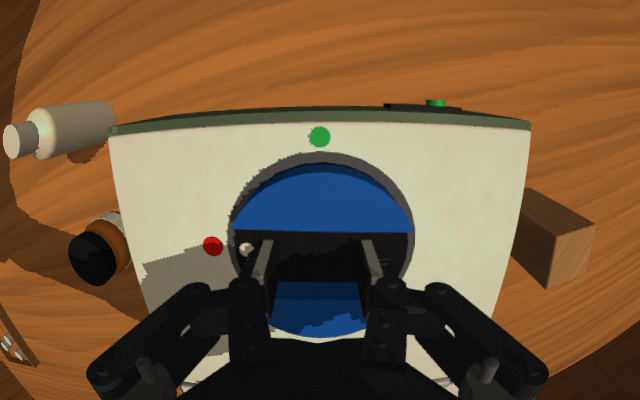

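View pics/side3c.png

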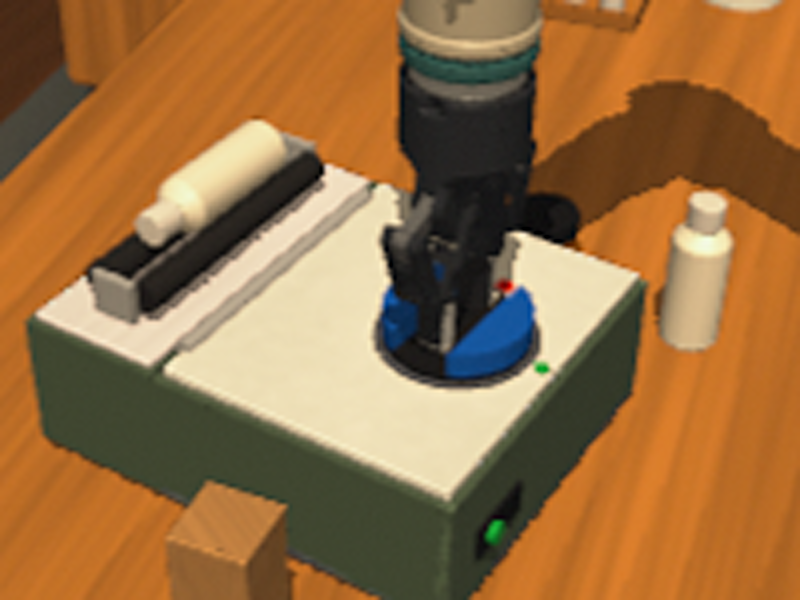

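```bash
python3 -m inch '[0.47,0,0.1,0,0,0,0, 0.47,0,0.1,0,0,5,0, 0.47,0,0.1,0,0,10,0, 0.47,0,0.1,0,0,16,0, 0.47,0,0.1,0,0,22,0, 0.47,0,0.1,0,0,28,0, 0.47,0,0.1,0,0,34,0]'; python3 plan.py 511 41 107 -35
```

```text
clock: 5.0
eef_pos: [509.4, 39.9, 112.1]
tool_rot: [-1.575, -0.0, -0.848]
force: [-13.1, 0.2, 33.2]
width: 40.5
clock 5.0 pos [509.4  39.9 112.1] zaz 41.41 F [-13.1   0.2  33.2] T [0.1  2.8  0.09] w 40.5 q7 0.18
shift cm [0.03 0.51 0.19] rot deg [ 0.18 76.41  0.15]
```

```bash
python3 -m inch '[0.47,0,-0.15,0,0,6,0, 0.47,0,-0.15,0,0,12,0, 0.47,0,-0.15,0,0,18,0, 0.47,0,-0.15,0,0,24,0]'; python3 plan.py 511 41 107 -35
python3 - <<'E'
from cell import ctrl, imaging
import cv2,pickle
for n in ["side","wrist"]:
    d=imaging.get_image(n); cv2.imwrite(f'pics/{n}4.png',d['img'][:,:,::-1])
a=cv2.imread('pics/side4.png')[120:270,220:420]; cv2.imwrite('pics/side4c.png',cv2.resize(a,None,fx=4,fy=4,interpolation=cv2.INTER_CUBIC))
E
```

```text
clock: 5.4
eef_pos: [509.1, 40.2, 112.3]
tool_rot: [-1.575, -0.0, -1.267]
force: [-10.4, 1.1, 19.8]
width: 40.1
clock 5.4 pos [509.1  40.2 112.3] zaz 17.42 F [-10.4   1.1  19.8] T [0.27 2.16 0.19] w 40.1 q7 -0.12
shift cm [-0.02  0.53  0.21] rot deg [ 0.22 52.42  0.12]
```

View pics/wrist4.png

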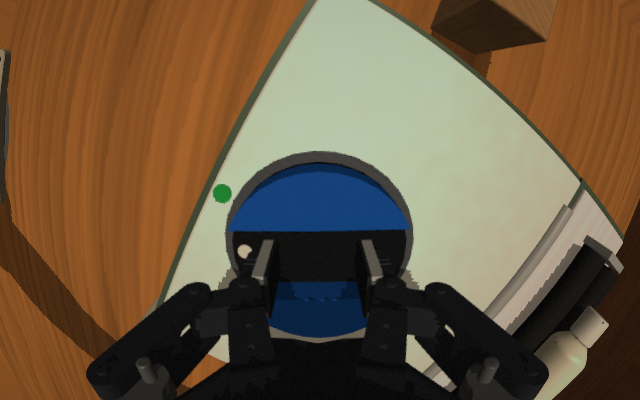

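View pics/side4c.png

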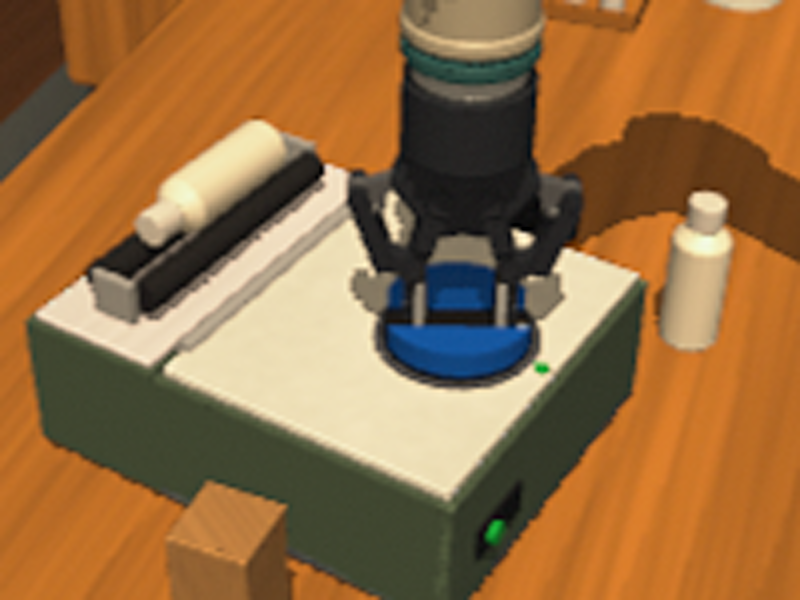

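```bash
python3 -m inch '[0.47,0,0,0,0,6,0, 0.47,0,0,0,0,12,0, 0.47,0,0,0,0,18,0, 0.47,0,0,0,0,24,0, 0.47,0,0,0,0,28,0]'; python3 plan.py 511 41 107 -35;  python3 -m inch '[0.47,0,0,0,0,4,0, 0.47,0,0,0,0,8,0, 0.47,0,0,0,0,12,0]'; python3 plan.py 511 41 107 -35
```

```text
clock: 6.0
eef_pos: [508.0, 40.6, 112.3]
tool_rot: [-1.577, -0.002, -1.754]
force: [-12.9, 3.1, 21.1]
width: 40.2
clock 6.0 pos [508.   40.6 112.3] zaz -10.51 F [-12.9   3.1  21.1] T [0.48 2.38 0.12] w 40.2 q7 -0.46
shift cm [-0.09  0.53  0.29] rot deg [ 0.31 24.49  0.18]
clock: 6.3
eef_pos: [510.7, 41.2, 112.4]
tool_rot: [-1.572, 0.0, -1.962]
force: [-5.6, 2.0, 13.9]
width: 40.4
clock 6.3 pos [510.7  41.2 112.4] zaz -22.44 F [-5.6  2.  13.9] T [0.44 1.03 0.15] w 40.4 q7 -0.6
shift cm [0.01 0.54 0.04] rot deg [ 7.000e-02  1.256e+01 -1.000e-02]
```

```bash
python3 -m inch '[0.47,0,0,0,0,3,0, 0.47,0,0,0,0,6,0, 0.47,0,0,0,0,6,0]'; python3 plan.py 511 41 107 -35;  python3 - <<'E'
from cell import ctrl, imaging
import cv2,pickle
for n in ["side","wrist"]:
    d=imaging.get_image(n); cv2.imwrite(f'pics/{n}5.png',d['img'][:,:,::-1])
a=cv2.imread('pics/side5.png')[120:270,220:420]; cv2.imwrite('pics/side5c.png',cv2.resize(a,None,fx=4,fy=4,interpolation=cv2.INTER_CUBIC))
E
```

```text
clock: 6.6
eef_pos: [511.8, 40.6, 112.4]
tool_rot: [-1.57, 0.001, -2.067]
force: [-3.7, 1.3, 14.5]
width: 40.1
clock 6.6 pos [511.8  40.6 112.4] zaz -28.4 F [-3.7  1.3 14.5] T [ 0.37  0.91 -0.13] w 40.1 q7 -0.67
shift cm [ 0.01  0.54 -0.09] rot deg [-0.04  6.6  -0.04]
```

View pics/wrist5.png

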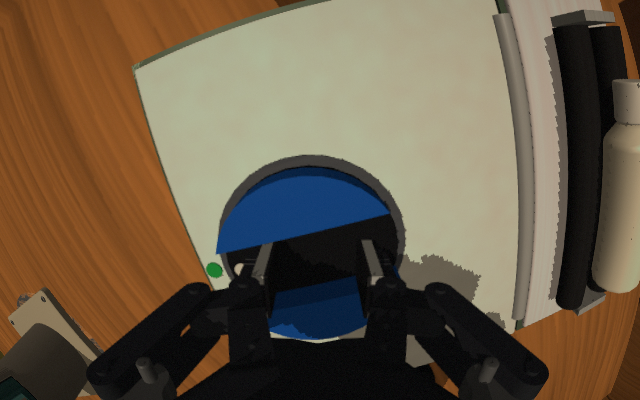

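View pics/side5c.png

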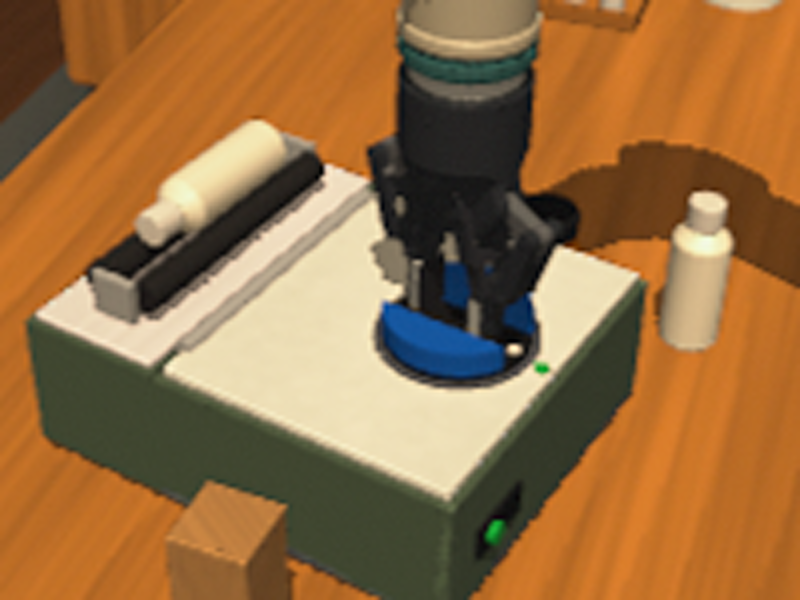

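```bash
python3 -m inch '[0.47,0,0,0,0,3,0, 0.47,0,0,0,0,6,0, 0.47,0,0,0,0,6,0]'; python3 plan.py 511 41 107 -35;python3 -m inch '[0.47,0,0,0,0,4,0, 0.47,0,0,0,0,4,0]'; python3 plan.py 511 41 107 -35;  python3 - <<'E'
from cell import ctrl, imaging
import cv2,pickle
for n in ["side","wrist"]:
    d=imaging.get_image(n); cv2.imwrite(f'pics/{n}6.png',d['img'][:,:,::-1])
E
```

```text
clock: 7.0
eef_pos: [513.6, 41.8, 112.5]
tool_rot: [-1.568, 0.003, -2.167]
force: [-0.2, 2.3, 9.5]
width: 40.0
clock 7.0 pos [513.6  41.8 112.5] zaz -34.18 F [-0.2  2.3  9.5] T [0.75 0.27 0.78] w 40.0 q7 -0.74
shift cm [ 0.21  0.54 -0.17] rot deg [-0.17  0.82 -0.2 ]
clock: 7.2
eef_pos: [514.6, 41.6, 112.6]
tool_rot: [-1.566, 0.004, -2.229]
force: [2.2, 0.1, 9.5]
width: 39.7
clock 7.2 pos [514.6  41.6 112.6] zaz -37.73 F [2.2 0.1 9.5] T [0.82 0.01 2.57] w 39.7 q7 -0.79
shift cm [ 0.27  0.56 -0.25] rot deg [-0.3  -2.73 -0.21]
```

View pics/wrist6.png

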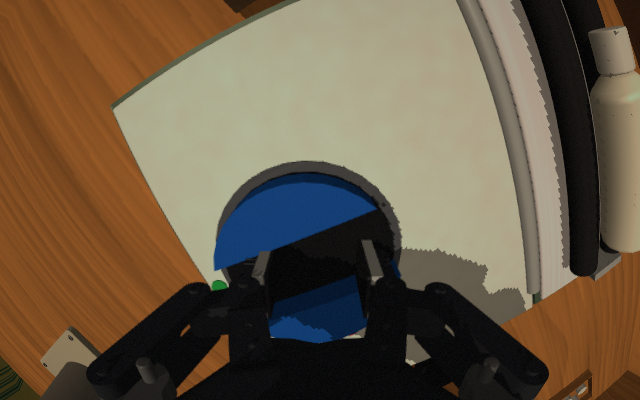

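```bash
python3 -m inch '[0.47,0,-0.15,0,0,-3,0, 0.47,0,-0.4,0,0,-4,0, 0.47,0,-0.8,0,0,-4,0, 0.47,0,-1.6,0,0,-4,0, 0.47,0,-3.5,0,0,-4,0, 0.47,0,-5.5,0,0,-4,0, 0.47,0,-8.5,0,0,-4,0, 0.47,0,-8.5,0,0,-4,0]'; python3 plan.py 511 41 107 -35;  python3 - <<'E'
from cell import ctrl, imaging
import cv2,pickle
for n in ["side","wrist","top"]:
    d=imaging.get_image(n); cv2.imwrite(f'pics/{n}7.png',d['img'][:,:,::-1]);pickle.dump(d,open(f'{n}7.pkl','wb'))
a=cv2.imread('pics/side7.png')[120:270,220:420]; cv2.imwrite('pics/side7c.png',cv2.resize(a,None,fx=4,fy=4,interpolation=cv2.INTER_CUBIC))
E
```

```text
clock: 8.1
eef_pos: [514.3, 39.8, 199.3]
tool_rot: [-1.565, 0.004, -2.172]
force: [0.2, 0.1, 0.9]
width: 40.3
clock 8.1 pos [514.3  39.8 199.3] zaz -34.47 F [0.2 0.1 0.9] T [0.   0.01 0.07] w 40.3 q7 -0.74
shift cm [ 0.13  9.23 -0.4 ] rot deg [-0.33  0.53 -0.25]
```

View pics/wrist7.png

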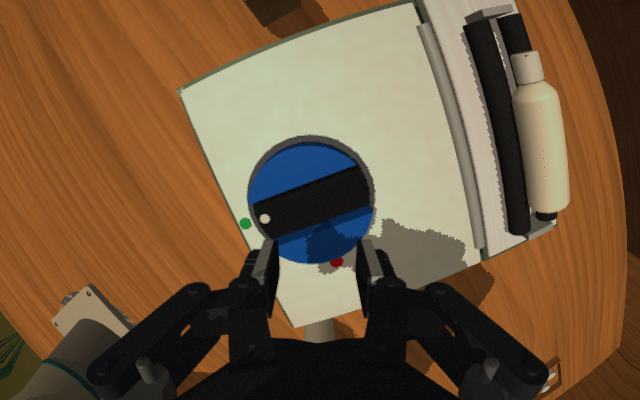

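View pics/side7c.png

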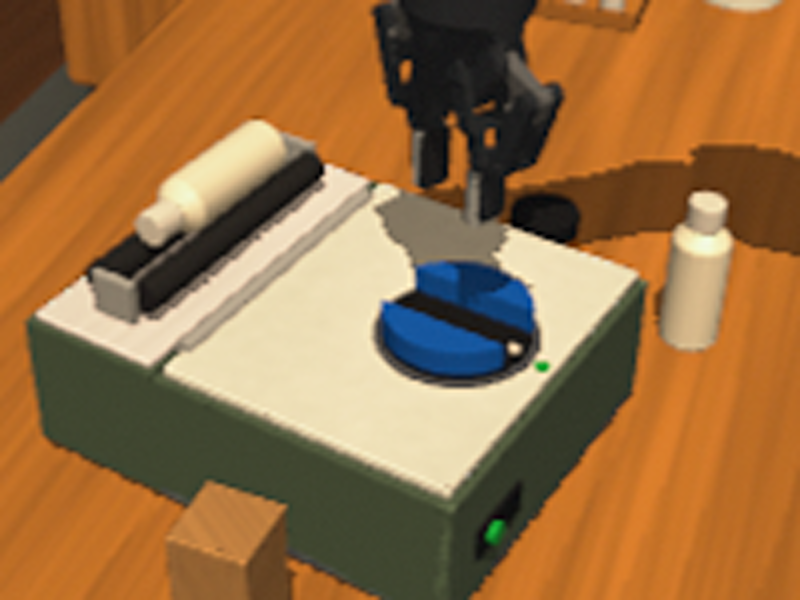

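Run:
```python
from fit import *
W=pickle.load(open('wrist7.pkl','rb'));S=pickle.load(open('side7.pkl','rb'))
def ray(d,u,v):
    x=np.array([u-d['cx'],v-d['cy']])/d['fx'];a=np.hypot(*x);r=np.array([*(np.sin(a)*x/a),np.cos(a)]);return d['R'].T@r,-d['R'].T@d['t']
def at(u,v,z):
    r,o=ray(W,u,v);return (o+r*(z-o[2])/r[2])[:2]
w=at(264.5,218.5,114.5);g=at(245.5,223.5,109);red=at(336,262,109)
print(w,g,red, 'g-w',np.hypot(*(g-w)))
# slot edges upper: (255,204)-(358,167) land tops? ; lower slot edge (268,239)-(372,206)
c=at(311.5,200.5,114)
print('centre',c,'r dot',np.hypot(*(w-c)),'az dot',np.degrees(np.arctan2(*(c-w)[::-1])),'az green',np.degrees(np.arctan2(*(c-g)[::-1])))
p=[588.6,22.4,-.231,.0,1.57]
for th in(0,.02,.04):
    p[3]=th;print(th,{k:P(S,pts(p)[k]).round(1).tolist() for k in('hfl','hfr','mfl','mfr','dot','green')})
```

```text
[470.04219463  51.78321146] [451.85261975  55.91113123] [493.75294015 -16.4580696 ] g-w 18.652087171869486
centre [509.4416418  42.9107252] r dot 40.38610465664976 az dot -12.690917365941573 az green -12.720979261196248
0 {'hfl': [332.3, 242.5], 'hfr': [379.5, 187.4], 'mfl': [333.0, 247.5], 'mfr': [381.8, 189.6], 'dot': [348.4, 206.8], 'green': [355.4, 211.5]}
0.02 {'hfl': [332.3, 241.2], 'hfr': [379.6, 186.1], 'mfl': [333.0, 247.5], 'mfr': [381.8, 189.6], 'dot': [348.4, 205.6], 'green': [355.4, 210.2]}
0.04 {'hfl': [332.3, 239.8], 'hfr': [379.7, 184.9], 'mfl': [333.0, 247.5], 'mfr': [381.8, 189.6], 'dot': [348.4, 204.4], 'green': [355.5, 209.0]}
```

```bash
python3 -m inch '[0.47,0,-2,0,0,0,0, 0.47,0,-4,0,0,0,0, 0.47,0,-4,0,0,0,0, 0.47,0,-4,0,0,0,0, 0.47,0,-4,0,0,0,0, 0.47,0,-4,0,0,0,0, 0.47,0,-4,0,0,0,0, 0.47,0,-4,0,0,0,0, 0.47,0,-4,0,0,0,0, 0.47,0,-4,0,0,0,0]';  python3 - <<'E'
from cell import ctrl, imaging
import cv2
d=imaging.get_image('side'); cv2.imwrite('pics/side8.png',d['img'][:,:,::-1])
b=cv2.imread('pics/side7.png');a=d['img'][:,:,::-1]; o=cv2.imread('pics/side3.png')
cv2.imwrite('pics/cmp8.png',cv2.resize(cv2.hconcat([o[170:260,300:400],b[170:260,300:400],a[170:260,300:400]]),None,fx=2.6,fy=2.6,interpolation=cv2.INTER_CUBIC))
E
```

```text
clock: 9.25
eef_pos: [511.6, 40.1, 236.1]
tool_rot: [-1.571, -0.0, -2.171]
force: [0.3, -0.4, -0.6]
width: 40.1
```

View pics/cmp8.png

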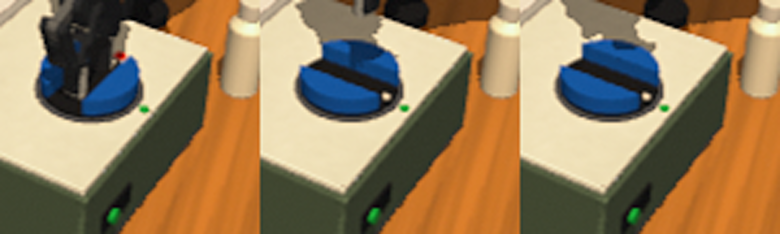

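View pics/side8.png

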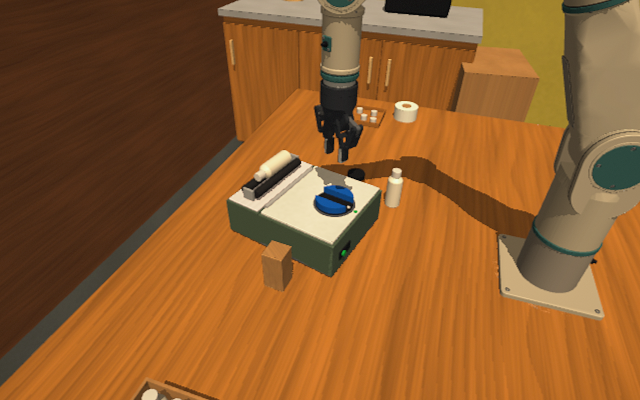

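The hatch looks the same a second after release, with its front corner at about (333,243). The white dot lines up with the green dot, the gripper is clear, and the bottle, jar and carton stand where they were.

```bash
python3 -c "
from cell import finish_job
print(finish_job())"
```

```text
the job is handed in; nothing more can be done
None
```

The hatch is shut and locked. I pressed it down with the fingertips in the slot and turned the fastener clockwise to its stop, where the turning moment rose to about 2.6 N m. Then I lifted the gripper straight off and handed the job in at about 9.3 s of the 38 s allowed.

**Two fingertips used, not one:** I opened the jaws about 40 mm and set both tips in the slot, because a closed finger could have spun in it. Nothing was gripped or lifted.

**Last checks**
- **Fastener:** in the wrist picture, the white dot and the green dot lie in the same direction from the fastener's axis, both at about -12.7°. That is the locked position.
- **Hatch:** about 1 s after release its front corner was at about (333, 243) in the side picture. The position expected for a shut hatch is (332, 242.5), and it looked the same as just after release.
- **Surroundings:** the bottle and carton are at the same place in the side pictures, and the jar, partly hidden there, showed no change. The gripper was about 120 mm above the fastener and touching nothing.

**Disagreements**
- **Camera fit:** the wrist camera and the two fixed cameras disagreed by about 4 mm on the slot's position. I aimed between them, and the slot's clearance covered the difference.
- **Force:** the downward push briefly reached about 53 N (about 56 N in total at the wrist) when the hatch met its stop, so I eased it off. The wrist limit is 120 N. The 40 N limit is for the arm and the gripper's body, and as far as I could see only the fingertips were in contact.

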